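Stopper the leaning finishing-oil flask on the carving bench

ROBOT

A 6-joint arm with a two-finger parallel gripper is mounted at the origin on the work surface. World frame = base frame: x ahead of the robot, y to its left, z up, the work surface at z = 0. Lengths are in m, angles in rad, forces in N, time in s.
With the tool pointing down it reaches from about 0.375 to 0.925 m from the base axis. Payload 5.7 kg.
Tool frame: the origin (TCP) lies between the finger pads; the fingertips stand manip.tip_reach ahead of it and the grasp point (between the pads) lies 6 mm ahead of it (manip.tip_reach is the distance from the TCP to the fingertips, in m); z points along the fingers, y is the line along which they close (so a half turn about z gives the same grasp; the last joint's range is limited). The gripper opens to 85 mm and grips with 20 to 120 N. Pads are 22 mm wide; open, the fingers measure 114 mm over their backs; the gripper's body (76 mm by 85 mm) begins 54 mm behind the grasp point. The pads swing forward as they close: fully open they stand 13 mm farther back than shut.
Start: joints at [-1.465, 0.359, 1.51, -0, 1.272, -0.115], TCP at [0.131, -0.585, 0.256] pointing down, gripper open.
Joint ranges: [-2.97, 2.97], [-1.01, 2.36], [0.21, 2.38], [-0.96, 4.11], [0.2, 2.71], [-2.98, 2.98]. Speed limits (rad/s): [2.39, 2.39, 3.14, 3.14, 3.14, 3.14].

INTERFACE

Orientations are given as a rotation vector (axis times angle).
In Python, from station import manip gives the robot as it stands. The module is installed in compiled form; this text tells all that it offers.
- The arm moves only by the shell command python3 -m pendant 'ROWS'. ROWS is JSON, a list of rows, each a list of 3 entries, a list of its own where there are three numbers: the shift along the tool's x, y, z in units of 4 cm (1.0 is 4 cm), then the turn, a rotation vector about the tool's x, y, z in units of 5 degrees (1.0 is 5 degrees), then the opening, from 0 (shut) to 1 (fully open). In form: [[[dx, dy, dz], [rx, ry, rz], hand], ...]. A call has 1 to 12 rows; each row shifts and turns the commanded pose from where the row before left it, along the tool's axes as they then stand; what a row does not reach is not made up. A row lasts 1/12 s, in which the tool goes at most 41.7 mm and 7.16 degrees, less where a joint would pass 70% of its speed; a pose out of reach is approached as far as the arm can. A call with a number of a shift or a turn outside -1 to 1 is refused whole. A call with a gripper value outside its range is refused whole. The fingers move at their own pace and stop on an object; the grip force is fixed at half the most. Time passes only in rows, so rows that do not move let the fingers close. It gives the time, the measured TCP pose, the force, the opening and the grip force at its end, in the units of the state.
- manip.observe(): the state, without advancing time (a new reading comes with each control period).
- manip.grab_frame(name): name is "scene" or "top"; returns the picture (384x512x3 uint8, blue, green, red); there is no depth.
- manip.get_calibration(name): a dict with "mtx" (3x3 intrinsics, pixels), "k1" (the pictures are not rectified: a ray, as slopes to the right and down, at radius r is drawn at 1 + k1 r^2 times it, then the intrinsics apply), "position" and "orientation" of the camera in the world. Camera axes: x right, y down, z forward; pixel columns grow to the right and rows downward; lengths in m; the calibration is good to about 2 mm. A picture is of the moment at which its call begins. get_calibration takes no time and is no camera call.
- manip.close_job(): hands the job in; it is judged then, once.
The state is a dict: "time_s": time; "joint_positions": joint angles; "joint_vel": joint speeds; "joint_torque": joint torques, N m; "tool_pos": TCP position; "tcp_rot": TCP orientation; "ft_force": force on the tool from outside, world axes, zero at the start; "ft_torque": the same for the moment, N m; "gripper_width": finger opening in m; "gripper_force": force on a finger pad.
Only numpy, scipy, OpenCV 4.12 (cv2) and the standard library are available. Lean on these libraries where they do the work, as an engineer would, in place of code of your own. Each camera call takes 0.05 s, during which the arm holds its last target. There are 200 camera calls.

TASK

Close the finishing-oil flask that leans in its tilting stand: take the cork stopper with the blue handle out of its wooden block, set it straight into the flask's neck and press it fully home along the neck with a firm push of about 10 to 15 N, held for about half a second, until its flange bears on the brass stop collar round the rim. The collar is screwed to a different height each time and the glass cracks at 45 N, so feel for the seat. Let go of the stopper, do not shove the flask out of its lean, and leave the dark-handled bung and everything else on the bench where it is.

Things in the scene. Friction and masses are not known exactly. Their poses are not given: they have to be found in the camera images.
- stopper: Right stopper, 97 mm long, 70 g: tan cork plug tapering from 33 mm diameter at the flange to 24 mm at the tip (z = 0 to -45 mm), blue flange 46 mm wide (z = 0 to 6 mm), blue cylindrical handle 28 mm in diameter (z = 6 to 52 mm). Origin: centre of the flange's underside; +z along the axis to the handle's end. It starts upright, hanging by its flange in a wooden block.
- stopper_block: Fixed wooden block 80 x 80 x 60 mm with a round hole 37 mm wide and 54 mm deep in its top, in which the stopper stands. Origin: centre of its underside. It and the bung's block may swap places.
- bung: A stopper for another jar, to be left alone: black rubber plug up to 41 mm wide, dark wooden flange 54 mm in diameter, dark wooden handle 28 mm in diameter, else like the right stopper (origin at the flange's underside, z up). It stands in its own block of the same size.
- flask_mouth (a point): Centre of the glass flask's rim; +z points out of the neck along its axis, up and towards the robot; y is parallel to the tilting axis. Amber flask 180 mm tall, 90 mm wide; neck bore 35 mm, 50 mm deep. Leans 22 to 31 degrees. A brass stop collar, 54 mm outside, 36 mm inside, 30 mm high, tops the neck; its upper face is 2 to 10 mm above this point (varies, not measured).
- flask (a joint): Lean of the flask in its stand (rad): 0 upright, growing as the neck leans to the stand's -x side (towards the robot). It stays where it is by hinge friction of about 2 N m, so a sideways push on the neck turns it.
- flask_stand: Fixed wooden stand of the flask: base 150 x 150 x 16 mm with two cheeks 50 mm long and 14 mm thick, at y = +-62 mm, up to 108 mm high. The tilting axis runs along its y, 85 mm above the bench and 125 mm below the flask's rim. Origin: centre of its underside; front is -x.
- mallet: Carver's mallet lying on the bench: wooden head 130 x 70 x 70 mm (x from 0 to 130 mm), round handle 130 mm long towards -x. Origin: under the head's handle end. Leave alone.
- gouge: Carving gouge lying on the bench, 215 mm long and 28 mm thick, handle towards its -x, blade towards +x; origin under the ferrule. Leave alone.
- gouge2: Another gouge of that size, lying on the 20 mm thick carving panel; origin under the ferrule. Leave alone.
- glue: White glue bottle, 60 mm wide, 150 mm tall, green cap; origin at the centre of its underside. Leave alone.
- offcut: Wooden offcut 90 x 50 x 35 mm; origin at the centre of its underside. Leave alone.

How it is judged:
On the way, in this order (a step that is already met when the one before it is completed fails the run):
1. the stopper is lifted clear out of its block (height (world z) of stopper above 0.115 m and not (contact force between stopper and stopper_block above 0.01 N)), for 0.1 s.
2. the stopper, seated in the flask's neck with its flange 0 to 12 mm above the rim (where the collar stops it), is pressed against the flask with more than 6 N (z of stopper in the frame of flask_mouth between 0 and 0.012 m and x of stopper in the frame of flask_mouth between -0.004 and 0.004 m and y of stopper in the frame of flask_mouth between -0.004 and 0.004 m and angle between the z axis of stopper and the z axis of flask_mouth, either way round below 0.08 rad and contact force between stopper and flask_stand above 6 N), for 0.2 s.
At the end, for the whole second after the job is handed in: The stopper rests in the neck, flange 0 to 12 mm above the rim (on the collar), within 4 mm of the neck's axis and 0.08 rad of straight, at rest; the flask's mouth is within 20 mm of its start, and the bung and other loose things within 30 mm of theirs (z of stopper in the frame of flask_mouth between 0 and 0.012 m and x of stopper in the frame of flask_mouth between -0.004 and 0.004 m and y of stopper in the frame of flask_mouth between -0.004 and 0.004 m and angle between the z axis of stopper and the z axis of flask_mouth, either way round below 0.08 rad and distance of flask_mouth from where it was at the start of the episode below 0.02 m and linear speed of stopper below 0.01 m/s and distance of each of bung, mallet, gouge, gouge2, glue, offcut from where it was at the start of the episode below 0.03 m); the robot touches nothing.
It fails at once if the stopper is pressed on the flask with more than 45 N (contact force between stopper and flask_stand above 45 N).
It fails at once if the flask is shoved so that its mouth moves more than 30 mm (distance of flask_mouth from where it was at the start of the episode above 0.03 m).
It fails at once if the bung or another bystander is moved more than 30 mm (distance of any of bung, mallet, gouge, gouge2, glue, offcut from where it was at the start of the episode above 0.03 m).
It also fails if it takes over 46 s, if anything falls off the work surface, if the arm or the gripper's body presses on something with over 40 N, if the wrist force passes 120 N, or if a joint passes its speed limit or range.

## Working session

There is one attempt and no reset: what is moved stays moved. The work goes in short steps, Python scripts to look and compute and a shell command to move; the robot and the scene stay as the last step left them, time stands still between calls to the robot, and variables do not carry over. Pictures are saved under pics/ and viewed, at most 13 in all, crops included, and the job is handed in when it is done.

```bash
mkdir -p pics; python3 - <<'E'
from station import manip
import cv2
for n in("scene","top"):
    cv2.imwrite(f"pics/{n}0.png",cv2.resize(manip.grab_frame(n),(768,576),interpolation=cv2.INTER_CUBIC)); print(manip.get_calibration(n))
print(manip.observe(),manip.tip_reach)
E
```

```text
{'mtx': array([[446.00212171,   0.        , 252.60982321],
       [  0.        , 446.00212171, 192.56486206],
       [  0.        ,   0.        ,   1.        ]]), 'k1': -0.00146346165289623, 'position': array([1.60063158, 0.39908562, 1.18609399]), 'orientation': array([-1.40437027, -2.1155631 ,  0.91875386])}
{'mtx': array([[390.83739655,   0.        , 252.67260222],
       [  0.        , 390.83739655, 195.67879828],
       [  0.        ,   0.        ,   1.        ]]), 'k1': 0.039817303344261354, 'position': array([ 0.4986707 , -0.00614986,  1.19460678]), 'orientation': array([-2.15497482,  2.21102213, -0.10772351])}
{'time_s': 0.1, 'joint_positions': array([-1.46509911e+00,  3.59462858e-01,  1.51133081e+00, -2.60533900e-05,
        1.27251686e+00, -1.15101058e-01]), 'joint_vel': array([ 4.15714884e-04,  5.12388180e-05, -1.78831771e-03, -5.87100113e-04,
       -4.94533384e-04, -3.98893359e-04]), 'joint_torque': array([ 1.03777143e-04, -5.28653884e+01, -2.79350317e+01, -2.20827023e-04,
        5.06232420e-03, -8.96981646e-06]), 'tool_pos': array([ 0.13132689, -0.58485629,  0.25551731]), 'tcp_rot': array([-3.12075843e+00, -3.45947733e-01,  2.64045501e-05]), 'ft_force': array([-0.94549018,  0.76608092, -0.47304666]), 'ft_torque': array([-0.03158145, -0.03096474, -0.01906229]), 'gripper_force': 0.0, 'gripper_width': 0.08537163851373383} 0.025
```

View pics/scene0.png

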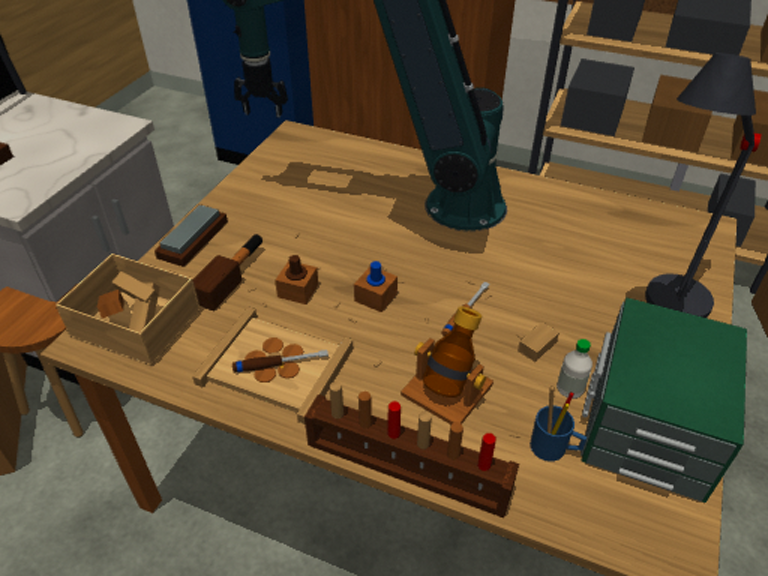

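View pics/top0.png

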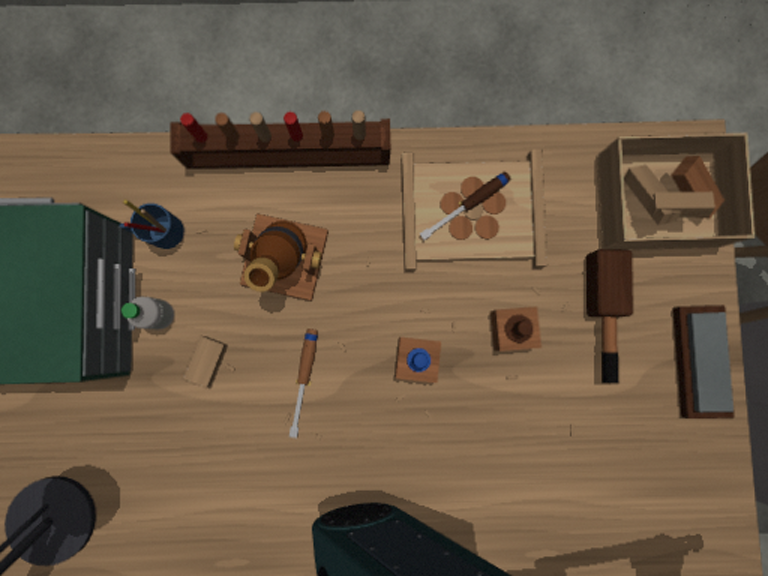

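The scene view shows the blue stopper at (376,270) and the flask mouth at (467,316). In the top view they are at (419,360) and (261,273). Next I'll enlarge those areas.

```bash
python3 - <<'E'
from station import manip
import cv2,numpy as np
s=manip.grab_frame("scene");t=manip.grab_frame("top")
np.save("s.npy",s);np.save("t.npy",t)
def c(im,x,y,w,h,k): return cv2.resize(im[y:y+h,x:x+w],None,fx=k,fy=k,interpolation=cv2.INTER_CUBIC)
# scale 6: scene flask 264..328 x 190..285 
a=c(s,262,185,70,100,6); b=c(t,155,140,63,100,6)
cv2.imwrite("pics/flask.png",np.hstack([a,b]))
a=c(s,230,165,50,48,8); b=c(t,258,218,50,48,8)
cv2.imwrite("pics/stop.png",np.hstack([a,b]))
E
```

```text
(no output)
```

View pics/flask.png

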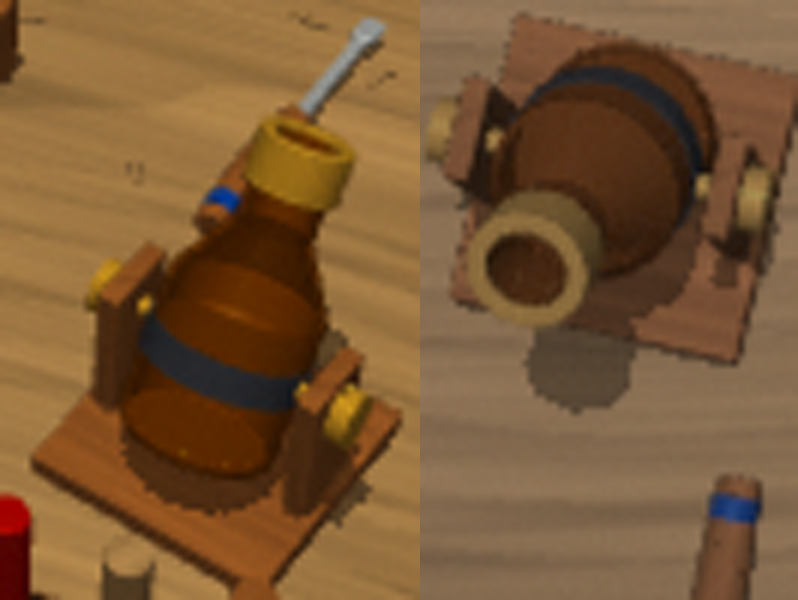

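View pics/stop.png

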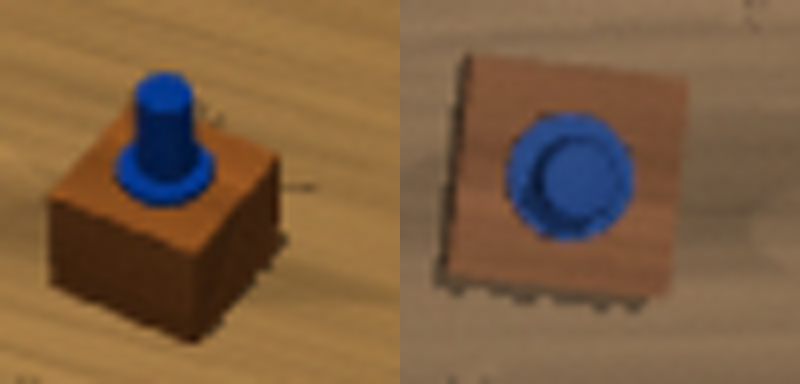

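```bash
cat >h.py <<'E'
from station import manip
import numpy as np,cv2
from scipy.optimize import least_squares
from scipy.spatial.transform import Rotation as R
C={n:manip.get_calibration(n) for n in("scene","top")}
def proj(n,P):
    c=C[n];p=R.from_rotvec(c["orientation"]).inv().apply(np.atleast_2d(P)-c["position"]);q=p[:,:2]/p[:,2:]
    q=q*(1+c["k1"]*(q**2).sum(1,keepdims=True));return q*c["mtx"][0,0]+c["mtx"][:2,2]
def full(u,v,x0,y0,k,off=0): return np.array([x0+(u-off+.5)/k-.5,y0+(v+.5)/k-.5])
FS=lambda u,v:full(u,v,262,185,6);FT=lambda u,v:full(u,v,155,140,6,420)
SS=lambda u,v:full(u,v,230,165,8);ST=lambda u,v:full(u,v,258,218,8,400)
def flask(p):
    x,y,yaw,th,h=p;Rz=R.from_euler('z',yaw).as_matrix();o=np.array([x,y,0])
    ax=Rz@[-np.sin(th),0,np.cos(th)];m=o+[0,0,.085]+.125*ax
    return o,Rz,ax,m
E
python3 - <<'E'
from h import *
g=lambda p:p
obs=[("top",(.075,.075,.016),FT(518,14)),("top",(-.075,.075,.016),FT(455,302)),("top",(-.075,-.075,.016),FT(738,362)),
("scene",(.075,-.075,.016),FS(33,460)),("scene",(.075,.075,.016),FS(268,583)),("scene",(-.075,.075,.016),FS(400,412)),
("top",None,FT(528,263)),("scene",None,FS(306,142))]
def res(p,raw=False):
    o,Rz,ax,m=flask(p);r=[]
    for n,l,q in obs:
        P=m+p[4]*ax if l is None else o+Rz@l
        r.append((proj(n,P)[0]-q)*(1.5 if l is None else 1))
    r=np.array(r);return r if raw else np.r_[r.ravel(),(p[4]-.006)/.003*.7]
s=least_squares(res,[.65,.15,0,.45,.006]);p=s.x
# perhaps wrong corner assignment: show residuals
o,Rz,ax,m=flask(p);print(p,np.degrees(p[2:4]),m,ax);print(res(p,True).round(2))
q0=[("top",.112,ST(581,176)),("top",.066,ST(570,177)),("scene",.112,SS(164,91)),("scene",.066,SS(165,168))]
f=lambda v:np.array([proj(n,[v[0],v[1],z])[0]-q for n,z,q in q0]).ravel()
w=least_squares(f,[.5,-.05]);print(w.x,w.fun.reshape(-1,2).round(2))
np.save("p.npy",p)
# overlay
ims={"scene":np.load("s.npy"),"top":np.load("t.npy")};out=[]
t=np.linspace(0,2*np.pi,90)
def circ(c,a,r):
    e1=np.cross(a,[0,1,0]);e1/=np.linalg.norm(e1);e2=np.cross(a,e1)
    return c+r*(np.cos(t)[:,None]*e1+np.sin(t)[:,None]*e2)
for n,(x0,y0,W,H,k) in{"scene":(262,185,70,100,6),"top":(155,140,63,100,6)}.items():
    im=cv2.resize(ims[n][y0:y0+H,x0:x0+W],None,fx=k,fy=k,interpolation=cv2.INTER_CUBIC)
    b=np.array([[1,1],[1,-1],[-1,-1],[-1,1],[1,1]])
    L=[circ(m+p[4]*ax,ax,.027),circ(m+p[4]*ax,ax,.018),circ(m+(p[4]-.03)*ax,ax,.027),
      o+np.c_[b*.075,[.016]*5]@Rz.T]+[o+np.c_[b[:,0]*.025,s*.062+b[:,1]*.007,[.108]*5]@Rz.T for s in(1,-1)]
    for l in L:
        uv=((proj(n,l)-[x0,y0]+.5)*k-.5);cv2.polylines(im,[uv.round().astype(int)],False,(0,255,0),1)
    out.append(im)
cv2.imwrite("pics/ov.png",np.hstack(out))
E
```

```text
[ 0.68105327  0.17034397 -0.22912587  0.50484795  0.00237365] [-13.12794534  28.9256566 ] [0.62217406 0.18407587 0.194406  ] [-0.47103368  0.10985518  0.87524803]
[[-1.17  0.02]
 [-1.59 -0.03]
 [ 0.    0.  ]
 [-0.77 -0.5 ]
 [-0.84  1.2 ]
 [ 0.36 -0.44]
 [ 0.12  0.24]
 [-0.92 -0.71]]
[ 0.46812362 -0.09288613] [[-0.16  0.3 ]
 [-0.08 -0.25]
 [-0.14  0.12]
 [-0.19 -0.21]]
```

View pics/ov.png

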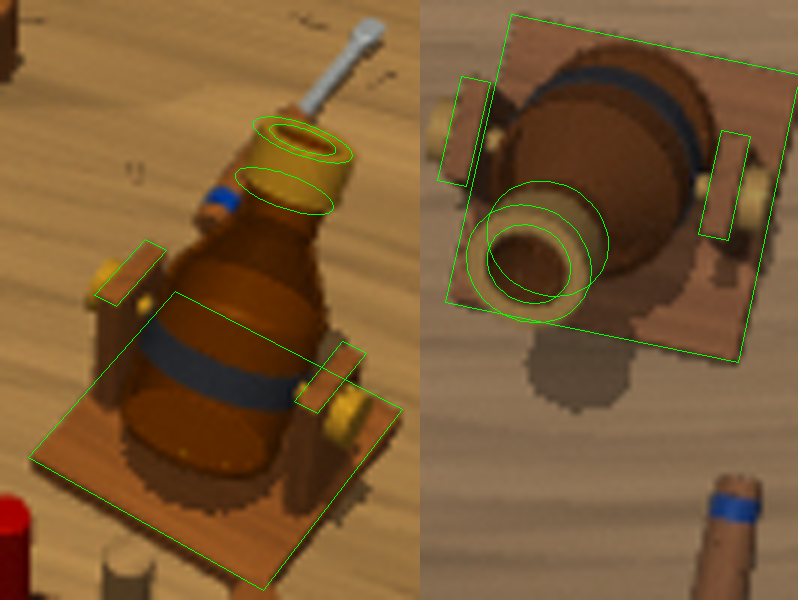

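The overlay fits the base, but the collar is slightly off in the scene view. I'll refine the fit with a collar silhouette: brass mask against the projected cylinder.

```bash
cat >fit.py <<'E'
from h import *
from scipy.optimize import minimize
ims={"scene":np.load("s.npy"),"top":np.load("t.npy")};p0=np.load("p.npy")
K=6;reg={"scene":(262,185,70,100),"top":(155,140,63,100)}
t=np.linspace(0,2*np.pi,72,endpoint=False)
def circ(c,a,r):
    e1=np.cross(a,[0,1,0]);e1/=np.linalg.norm(e1);e2=np.cross(a,e1)
    return c+r*(np.cos(t)[:,None]*e1+np.sin(t)[:,None]*e2)
def px(n,P): x0,y0,_,_=reg[n];return (proj(n,P)-[x0,y0]+.5)*K-.5
hull={};im6={}
seed={"scene":(300,185),"top":(528,210)}
for n,(x0,y0,W,H) in reg.items():
    im=im6[n]=cv2.resize(ims[n][y0:y0+H,x0:x0+W],None,fx=K,fy=K,interpolation=cv2.INTER_CUBIC)
    hsv=cv2.cvtColor(im,cv2.COLOR_BGR2HSV)
    if n=="scene": m=((hsv[...,0]>18)&(hsv[...,0]<32)&(hsv[...,1]>165)&(hsv[...,2]>80))
    else: m=((hsv[...,0]>16)&(hsv[...,0]<32)&(hsv[...,1]>95)&(hsv[...,2]>60))
    m=m.astype(np.uint8);x,y={"scene":(300,160),"top":(108,265)}[n]
    box=np.zeros_like(m);box[y-(60 if n=="scene" else 85):y+75,x-(70 if n=="scene" else 72):x+(70 if n=="scene" else 85)]=1;m*=box
    _,lab,st,_=cv2.connectedComponentsWithStats(m);k=1+np.argmax(st[1:,4]);c,_=cv2.findContours((lab==k).astype(np.uint8),cv2.RETR_EXTERNAL,cv2.CHAIN_APPROX_NONE)
    hull[n]=cv2.convexHull(max(c,key=len))[:,0]
def fillp(n,pts):
    z=np.zeros(im6[n].shape[:2],np.uint8);cv2.fillConvexPoly(z,(pts*16).round().astype(np.int32),1,cv2.LINE_8,4);return z
tm={n:fillp(n,hull[n].astype(float)) for n in reg}
def sil(n,q):
    c=q[:3];a=np.array([q[3],q[4],1]);a/=np.linalg.norm(a)
    return cv2.convexHull(np.vstack([px(n,circ(c,a,.027)),px(n,circ(c-.03*a,a,.027))]).astype(np.float32))[:,0]
def cost(q): return sum((fillp(n,sil(n,q))!=tm[n]).sum() for n in reg)
o,Rz,ax,m=flask(p0)
q0=np.r_[m+p0[4]*ax,ax[:2]/ax[2]];best=None
for k in range(4):
    sx=q0+np.vstack([np.zeros(5),np.diag([.006,.006,.006,.08,.08])*(-1)**k])
    r=minimize(cost,q0,method="Nelder-Mead",options=dict(initial_simplex=sx,maxiter=600));q0=r.x
a=np.r_[q0[3:],1];a/=np.linalg.norm(a)
print("cost",r.fun,[int(tm[n].sum()) for n in tm],"top face",q0[:3].round(4),"axis",a.round(4),"lean",np.degrees(np.arccos(a[2])),"yaw",np.degrees(np.arctan2(-a[1],-a[0])))
np.save("q.npy",q0)
out=[]
for n in reg:
    im=im6[n].copy();cv2.polylines(im,[hull[n]],True,(255,0,255),1);cv2.polylines(im,[sil(n,q0).round().astype(int)],True,(0,255,0),1);out.append(im)
cv2.imwrite("pics/ov2.png",np.hstack(out))
E
python3 fit.py
```

```text
cost 1429.0 [7557, 14534] top face [0.6158 0.1859 0.1953] axis [-0.5376  0.0796  0.8394] lean 32.92207264379884 yaw -8.419173918699231
```

View pics/ov2.png

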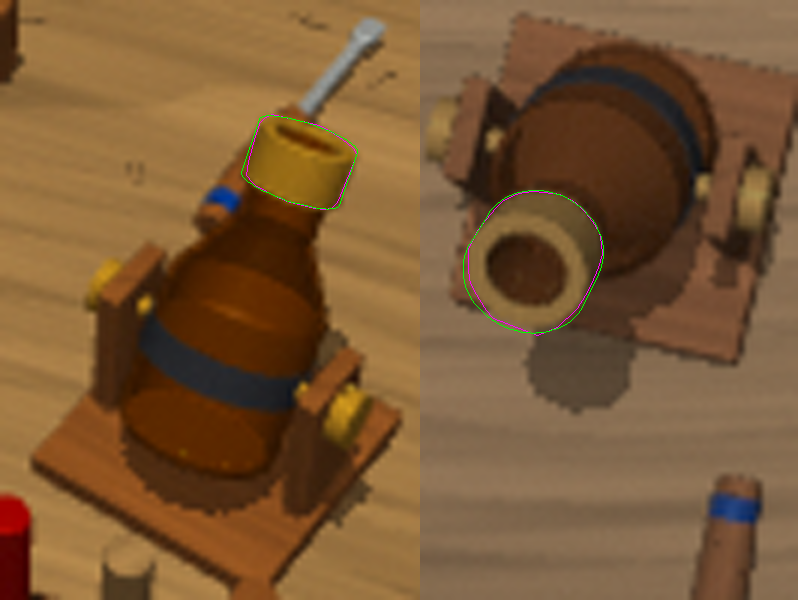

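```bash
cat >fit2.py <<'E'
from fit import *
co=[("top",(.075,.075,.016),FT(518,14)),("top",(-.075,.075,.016),FT(455,302)),("top",(-.075,-.075,.016),FT(738,362)),
("scene",(.075,-.075,.016),FS(33,460)),("scene",(.075,.075,.016),FS(268,583)),("scene",(-.075,.075,.016),FS(400,412))]
def cost2(v):
    p=v[:5];off={"scene":v[5:7]*100,"top":v[7:9]*100};o,Rz,ax,m=flask(p)
    q=np.r_[m+p[4]*ax,ax[:2]/ax[2]]
    c=sum((fillp(n,sil(n,q)+off[n]*K)!=tm[n]).sum() for n in reg)
    e=sum(((proj(n,o+Rz@l)[0]+off[n]-w)**2).sum() for n,l,w in co)
    pen=max(0,.002-p[4],p[4]-.010)*1e6+max(0,p[3]-.541,.384-p[3])*1e5
    return c+300*e+600*sum((x**2).sum() for x in off.values())+pen
for st in (.004,.009):
    v=np.r_[p0,0,0,0,0];v[4]=st
    for k in range(6):
        sx=v+np.vstack([np.zeros(9),np.diag([.006,.006,.04,.06,.003,.005,.005,.005,.005])*(-1)**k])
        r=minimize(cost2,v,method="Nelder-Mead",options=dict(initial_simplex=sx,maxiter=1500,maxfev=1500));v=r.x
    o,Rz,ax,m=flask(v);print(r.fun,v.round(4),np.degrees(v[2:4]),"mouth",m.round(4),"top",(m+v[4]*ax).round(4),"ax",ax.round(4))
np.save("v.npy",v)
E
python3 fit2.py
```

```text
cost 1429.0 [7557, 14534] top face [0.6158 0.1859 0.1953] axis [-0.5376  0.0796  0.8394] lean 32.92207264379884 yaw -8.419173918699231Traceback (most recent call last):
  File "fit2.py", line 16, in <module>
    o,Rz,ax,m=flask(v);print(r.fun,v.round(4),np.degrees(v[2:4]),"mouth",m.round(4),"top",(m+v[4]*ax).round(4),"ax",ax.round(4))
              ~~~~~^^^
  File "h.py", line 13, in flask
    x,y,yaw,th,h=p;Rz=R.from_euler('z',yaw).as_matrix();o=np.array([x,y,0])
    ^^^^^^^^^^^^
ValueError: too many values to unpack (expected 5)
```

```bash
sed -i 's/flask(v)/flask(v[:5])/' fit2.py; python3 fit2.py
```

```text
cost 1429.0 [7557, 14534] top face [0.6158 0.1859 0.1953] axis [-0.5376  0.0796  0.8394] lean 32.92207264379884 yaw -8.419173918699231
3593.244972251591 [ 6.807e-01  1.701e-01 -2.300e-01  5.379e-01  4.300e-03  2.700e-03
  4.000e-04  2.500e-03 -1.600e-03] [-13.17922428  30.8193684 ] mouth [0.6183 0.1847 0.1923] top [0.6162 0.1852 0.196 ] ax [-0.4988  0.1168  0.8588]
3590.5610731017746 [ 0.6805  0.1701 -0.2301  0.5332  0.0047  0.0031  0.0012  0.0028 -0.0015] [-13.18425015  30.55222853] mouth [0.6187 0.1846 0.1926] top [0.6163 0.1852 0.1967] ax [-0.4949  0.1159  0.8612]
```

```bash
cat >>h.py <<'E'
def plan(pos,Rt=None):
    s=manip.observe();Rc=R.from_rotvec(s["tcp_rot"]);Rt=Rt or Rc
    print("t",s["time_s"],"shift(u)",(Rc.inv().apply(np.array(pos)-s["tool_pos"])/.04).round(3),"turn(u)",(np.degrees((Rc.inv()*Rt).as_rotvec())/5).round(3),
      "shift in target axes(u)",(Rt.inv().apply(np.array(pos)-s["tool_pos"])/.04).round(3),"F",s["ft_force"].round(2))
def down(phi): return R.from_euler('z',phi)*R.from_euler('x',np.pi)
def tilted(ax,yaw):  # tool z=-ax, y = -stand y
    z=-np.array(ax)/np.linalg.norm(ax);y=np.array([np.sin(yaw),-np.cos(yaw),0]);return R.from_matrix(np.c_[np.cross(y,z),y,z])
E
python3 -m pendant '[[[0,0,0],[0,0,0.86],1],[[0,0,0],[0,0,0.86],1],[[0,0,0],[0,0,0.86],1],[[0,0,0],[0,0,0.86],1],[[0,0,0],[0,0,0.86],1],[[0,0,0],[0,0,0.86],1],[[0,0,0],[0,0,0],1]]'
python3 -c "
from h import *
plan([.468,-.093,.2],down(-.2301))"
```

```text
time_s: 0.78
tool_pos: [0.1314, -0.5852, 0.256]
tcp_rot: [-3.12, 0.364, 0.0]
ft_force: [1.0, -0.7, 0.8]
gripper_width: 0.0855
gripper_force: 0.0
t 0.7833 shift(u) [  5.359 -13.911   1.408] turn(u) [-0.006  0.002 -0.023] shift in target axes(u) [  5.387 -13.901   1.401] F [ 1.02 -0.72  0.76]
```

```bash
python3 -m pendant '[[[0.3,-0.77,0],[0,0,0],1],[[0.3,-0.77,0],[0,0,0],1],[[0.3,-0.77,0],[0,0,0],1],[[0.3,-0.77,0],[0,0,0],1],[[0.3,-0.77,0],[0,0,0],1],[[0.3,-0.77,0],[0,0,0],1],[[0.3,-0.77,0],[0,0,0],1],[[0.3,-0.77,0],[0,0,0],1],[[0.3,-0.77,0],[0,0,0],1],[[0.3,-0.77,0],[0,0,0],1],[[0.3,-0.77,0],[0,0,0],1],[[0.3,-0.77,0],[0,0,0],1]]' | sed -n 2p
python3 -m pendant '[[[0.3,-0.77,0.2],[0,0,0],1],[[0.3,-0.77,0.2],[0,0,0],1],[[0.3,-0.77,0.2],[0,0,0],1],[[0.3,-0.77,0.2],[0,0,0],1],[[0.3,-0.77,0.2],[0,0,0],1],[[0.3,-0.77,0.2],[0,0,0],1],[[0,0,0],[0,0,0],1],[[0,0,0],[0,0,0],1]]'
python3 -c "
from h import *
plan([.468,-.093,.1],down(-.2301))"
```

```text
tool_pos: [0.3563, -0.2568, 0.2565]
time_s: 2.45
tool_pos: [0.4681, -0.0933, 0.2078]
tcp_rot: [-3.122, 0.351, 0.002]
ft_force: [-1.4, -0.0, 0.5]
gripper_width: 0.0857
gripper_force: 0.0
t 2.45 shift(u) [-1.000e-03 -7.000e-03  2.696e+00] turn(u) [-0.001  0.014  0.071] shift in target axes(u) [-0.004 -0.007  2.696] F [-1.37 -0.04  0.52]
```

```bash
python3 -m pendant '[[[0,0,0.5],[0,0,0],1],[[0,0,0.5],[0,0,0],1],[[0,0,0.5],[0,0,0],1],[[0,0,0.5],[0,0,0],1],[[0,0,0.4],[0,0,0],1],[[0,0,0.3],[0,0,0],1],[[0,0,0],[0,0,0],1]]'
python3 -m pendant '[[[0,0,0],[0,0,0],0],[[0,0,0],[0,0,0],0],[[0,0,0],[0,0,0],0],[[0,0,0],[0,0,0],0],[[0,0,0],[0,0,0],0],[[0,0,0],[0,0,0],0],[[0,0,0],[0,0,0],0],[[0,0,0],[0,0,0],0]]'
```

```text
time_s: 3.03
tool_pos: [0.4658, -0.0954, 0.0986]
tcp_rot: [-3.12, 0.36, 0.006]
ft_force: [-0.5, 0.6, 0.2]
gripper_width: 0.0857
gripper_force: 0.0
time_s: 3.7
tool_pos: [0.4684, -0.0949, 0.1013]
tcp_rot: [3.121, -0.359, 0.002]
ft_force: [-1.6, -0.8, 5.9]
gripper_width: 0.0265
gripper_force: 58.8
```

```bash
python3 -m pendant '[[[0,0,-0.2],[0,0,0],0],[[0,0,-0.4],[0,0,0],0],[[0,0,-0.5],[0,0,0],0],[[0,0,-0.7],[0,0,0],0],[[0,0,-0.7],[0,0,0],0],[[0,0,-0.7],[0,0,0],0],[[0,0,-0.7],[0,0,0],0],[[0,0,-0.7],[0,0,0],0],[[0,0,-0.4],[0,0,0],0],[[0,0,-0.2],[0,0,0],0],[[0,0,0],[0,0,0],0],[[0,0,0],[0,0,0],0]]'
python3 - <<'E'
from h import *
ims=[]
s=manip.observe();print(s["tool_pos"],s["tcp_rot"])
for n in("scene","top"):
    im=manip.grab_frame(n);u,v=proj(n,s["tool_pos"]+[0,0,-.02])[0].astype(int);print(n,u,v)
    x0,y0=u-32,v-40;print(x0,y0);ims.append(cv2.resize(im[y0:y0+80,x0:x0+64],None,fx=6,fy=6,interpolation=cv2.INTER_CUBIC))
cv2.imwrite("pics/lift.png",np.hstack(ims))
E
```

```text
time_s: 4.7
tool_pos: [0.4674, -0.0945, 0.308]
tcp_rot: [-3.121, 0.359, 0.0]
ft_force: [-0.4, -0.1, -1.1]
gripper_width: 0.0262
gripper_force: 59.1
[ 0.4674275  -0.09449936  0.30799861] [-3.12081771e+00  3.59425367e-01  4.88092354e-04]
scene 249 136
217 96
top 286 242
254 202
```

View pics/lift.png

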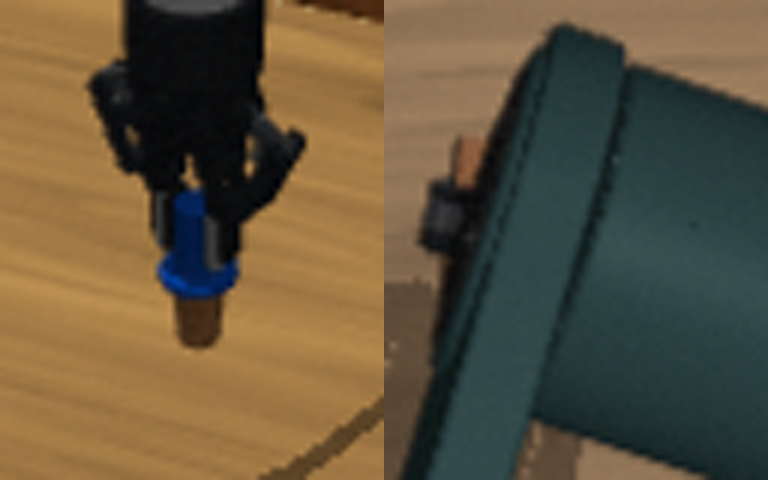

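```bash
python3 -m pendant '[[[0,0,0],[0,1,0],0],[[0,0,0],[0,1,0],0],[[0,0,0],[0,1,0],0],[[0,0,0],[0,1,0],0],[[0,0,0],[0,1,0],0],[[0,0,0],[0,1,0],0],[[0,0,0],[0,0.1,0],0],[[0,0,0],[0,0,0],0],[[0,0,0],[0,0,0],0]]'
python3 -c "
from h import *
print(proj('scene',[.4675,-.0945,.308-.0365]))
v=np.load('v.npy')[:5];o,Rz,ax,m=flask(v);top=m+v[4]*ax
plan(top+.145*ax,tilted(ax,v[2]))"
```

```text
time_s: 5.55
tool_pos: [0.468, -0.0949, 0.308]
tcp_rot: [2.956, -0.341, 0.802]
ft_force: [0.6, -0.8, -1.0]
gripper_width: 0.0265
gripper_force: 59.1
[[249.25467359 140.66287057]]
t 5.55 shift(u) [ 0.32  -7.662 -0.204] turn(u) [-0.005  0.04   0.002] shift in target axes(u) [ 0.32  -7.662 -0.206] F [ 0.57 -0.79 -1.02]
```

```bash
python3 -m pendant '[[[0.03,-0.5,-0.02],[0,0,0],0],[[0.03,-0.8,-0.02],[0,0,0],0],[[0.03,-0.8,-0.02],[0,0,0],0],[[0.03,-0.8,-0.02],[0,0,0],0],[[0.03,-0.8,-0.02],[0,0,0],0],[[0.03,-0.8,-0.02],[0,0,0],0],[[0.03,-0.8,-0.02],[0,0,0],0],[[0.03,-0.8,-0.02],[0,0,0],0],[[0.03,-0.8,-0.02],[0,0,0],0],[[0.05,-0.76,-0.02],[0,0,0],0],[[0,0,0],[0,0,0],0],[[0,0,0],[0,0,0],0]]'
python3 - <<'E'
from h import *
v=np.load('v.npy')[:5];o,Rz,ax,m=flask(v);top=m+v[4]*ax
plan(top+.145*ax,tilted(ax,v[2])); plan(top+.1*ax,tilted(ax,v[2]))
ims=[]
for n,x0,y0 in(("scene",255,140),("top",140,140)):
    im=manip.grab_frame(n);ims.append(cv2.resize(im[y0:y0+85,x0:x0+60],None,fx=6,fy=6,interpolation=cv2.INTER_CUBIC))
cv2.imwrite("pics/pre.png",np.hstack(ims))
E
```

```text
time_s: 6.55
tool_pos: [0.5462, 0.2044, 0.3219]
tcp_rot: [2.955, -0.337, 0.806]
ft_force: [-0.7, -0.1, -1.8]
gripper_width: 0.0265
gripper_force: 59.5
t 6.55 shift(u) [-0.026  0.069 -0.006] turn(u) [-0.011  0.009  0.029] shift in target axes(u) [-0.026  0.069 -0.006] F [-0.75 -0.15 -1.81]
t 6.55 shift(u) [-0.025  0.07   1.119] turn(u) [-0.011  0.009  0.029] shift in target axes(u) [-0.026  0.069  1.119] F [-0.75 -0.15 -1.81]
```

View pics/pre.png

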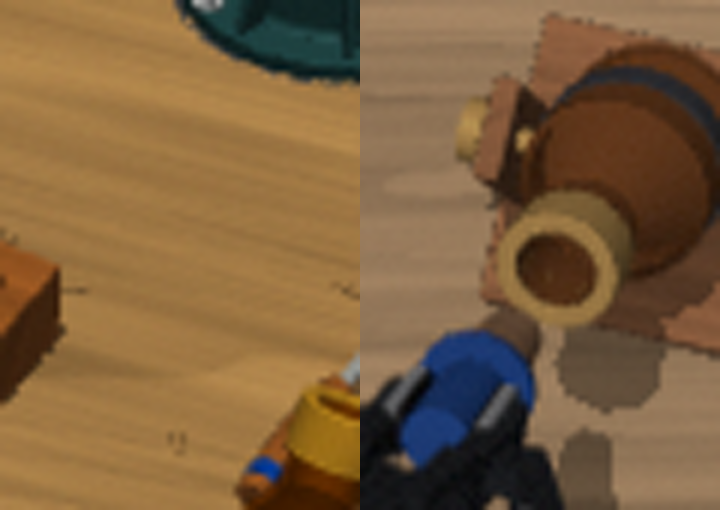

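The stopper points at the mouth from above and to the left, with the flange at about (480,385) and the tip at about (525,325) in the crop. I'll move to about 15 mm standoff and check the alignment there.

```bash
python3 -m pendant '[[[-0.01,0.02,0.3],[0,0,0],0],[[-0.01,0.02,0.3],[0,0,0],0],[[0,0.02,0.3],[0,0,0],0],[[0,0,0.22],[0,0,0],0],[[0,0,0],[0,0,0],0],[[0,0,0],[0,0,0],0],[[0,0,0],[0,0,0],0]]'
python3 - <<'E'
from h import *
v=np.load('v.npy')[:5];o,Rz,ax,m=flask(v);top=m+v[4]*ax
ims=[];t=np.linspace(0,2*np.pi,60)
P=[];Q=[]
for n in("scene","top"):
    s=manip.observe();P.append(s["tool_pos"]);im=manip.grab_frame(n)
    x0,y0=(proj(n,top)[0]-[32,45]).astype(int);im=cv2.resize(im[y0:y0+80,x0:x0+64],None,fx=6,fy=6,interpolation=cv2.INTER_CUBIC)
    Rc=R.from_rotvec(s["tcp_rot"])
    for d,r in((.0335,.023),(.0845,.012)):
        c=s["tool_pos"]+Rc.apply(np.c_[r*np.cos(t),r*np.sin(t),d+0*t])
        cv2.polylines(im,[((proj(n,c)-[x0,y0]+.5)*6-.5).astype(int)],True,(255,255,255),1)
    for r in(.018,.027):
        Rt=tilted(ax,v[2]);c=top+Rt.apply(np.c_[r*np.cos(t),r*np.sin(t),0*t]);cv2.polylines(im,[((proj(n,c)-[x0,y0]+.5)*6-.5).astype(int)],True,(0,255,0),1)
    ims.append(im)
cv2.imwrite("pics/pre2.png",np.hstack(ims));print(np.array(P))
plan(top+.1*ax,tilted(ax,v[2]))
E
```

```text
time_s: 7.23
tool_pos: [0.5654, 0.1943, 0.2832]
tcp_rot: [2.954, -0.342, 0.806]
ft_force: [0.3, 1.0, 0.6]
gripper_width: 0.0264
gripper_force: 59.5
[[0.56540632 0.19430567 0.28322832]
 [0.56543935 0.19454564 0.28348243]]
t 7.3333 shift(u) [ 0.01  -0.057  0.027] turn(u) [-0.01 -0.   -0.  ] shift in target axes(u) [ 0.01  -0.057  0.027] F [-0.05 -0.54 -0.46]
```

View pics/pre2.png

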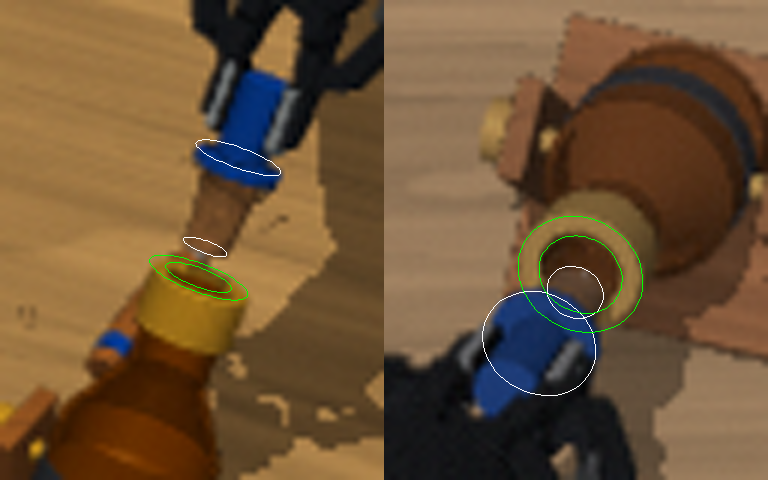

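```bash
python3 - <<'E'
from fit import *
v=np.load('v.npy')[:5];o,Rz,ax,m=flask(v);top=m+v[4]*ax
for n in reg:
    for nm,pp in(("v",sil(n,np.r_[top,ax[:2]/ax[2]])),("q",sil(n,q0)),("obs",hull[n])): print(n,nm,pp.min(0)/6,pp.max(0)/6)
    print(n,"topface v",px(n,top),"q",px(n,q0[:3]))
# blue stopper mask now in top vs predicted flange
s=manip.observe();Rc=R.from_rotvec(s["tcp_rot"])
for n in reg:
    im=manip.grab_frame(n);hsv=cv2.cvtColor(im,cv2.COLOR_BGR2HSV)
    x0,y0=(proj(n,s["tool_pos"]+Rc.apply([0,0,.0365]))[0]-[20,20]).astype(int)
    b=((hsv[...,0]>100)&(hsv[...,0]<125)&(hsv[...,1]>140)&(hsv[...,2]>50))[y0:y0+40,x0:x0+40]
    ys,xs=np.nonzero(b);print(n,"blue obs",xs.min()+x0-.5,xs.max()+x0+.5,ys.min()+y0-.5,ys.max()+y0+.5)
    P=np.vstack([Rc.apply(np.c_[r*np.cos(t),r*np.sin(t),d+0*t])+s["tool_pos"] for d,r in((.0395,.023),(.0335,.023),(-.0125,.014))])
    w=proj(n,P);print(" pred",w[:,0].min(),w[:,0].max(),w[:,1].min(),w[:,1].max())
    big=cv2.resize(im[y0-8:y0+52,x0-6:x0+44],None,fx=8,fy=8,interpolation=cv2.INTER_CUBIC);cv2.imwrite(f"pics/b_{n}.png",big);print(x0-6,y0-8)
cv2.imwrite("pics/b.png",np.hstack([cv2.imread(f"pics/b_{n}.png") for n in reg]))
E
```

```text
cost 1429.0 [7557, 14534] top face [0.6158 0.1859 0.1953] axis [-0.5376  0.0796  0.8394] lean 32.92207264379884 yaw -8.419173918699231
scene v [39.76441  18.516745] [59.28912  34.675777]
scene q [40.146053 19.226086] [59.58144  34.753864]
scene obs [41. 19.] [59.33333333 34.83333333]
scene topface v [[306.57706255 133.32753437]] q [[307.90232943 135.07360012]]
top v [ 7.367594 31.703756] [31.077805 55.406765]
top q [ 7.091454 31.649452] [30.529497 55.422657]
top obs [ 8.         31.83333333] [30.33333333 55.83333333]
top topface v [[106.54596551 274.99389066]] q [[105.53802198 276.5111829 ]]
scene blue obs 312.5 327.5 172.5 191.5
 pred 311.72563814109964 328.8996003443868 171.35039508150052 191.6610551714462
293 159
top blue obs 154.5 175.5 187.5 209.5
 pred 153.47776474355533 175.50661631274136 187.17821136519734 210.87835589297782
139 168
```

View pics/b.png

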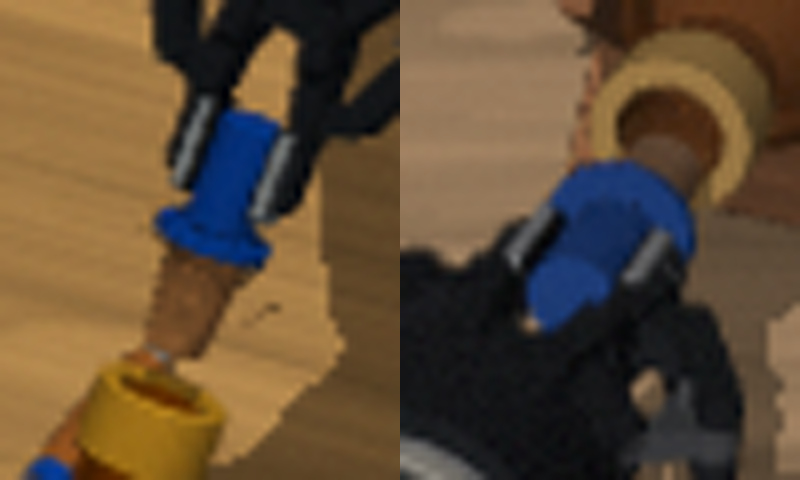

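The view shows the cork tip just short of the mouth. The collar centre sits about 3 mm to the left of the stopper axis in the top view and is roughly in line in the scene view. I'll correct by about 3 mm and feel my way in.

```bash
python3 -m pendant '[[[0.01,-0.08,0],[0,0,0],0],[[0,0,0.2],[0,0,0],0],[[0,0,0.2],[0,0,0],0],[[0,0,0.15],[0,0,0],0],[[0,0,0],[0,0,0],0],[[0,0,0],[0,0,0],0]]'
cat >>h.py <<'E'
def st():
    s=manip.observe();Rc=R.from_rotvec(s["tcp_rot"]);v=np.load('v.npy')[:5];o,Rz,ax,m=flask(v);top=m+v[4]*ax
    d=tilted(ax,v[2]).inv().apply(s["tool_pos"]-top)*1000
    print("t",s["time_s"],"toolframe F",Rc.inv().apply(s["ft_force"]).round(1),"T",Rc.inv().apply(s["ft_torque"]).round(2),"TCP rel top mm",d.round(1),"flange gap est",(-d[2]-39.5).round(1))
E
python3 -c "
from h import *
st()"
```

```text
time_s: 7.93
tool_pos: [0.577, 0.1949, 0.2628]
tcp_rot: [2.954, -0.341, 0.803]
ft_force: [-0.1, 0.3, -1.2]
gripper_width: 0.0266
gripper_force: 59.5
t 7.9333 toolframe F [-0.7 -0.3  1. ] T [-0.07 -0.31 -0.  ] TCP rel top mm [ -1.3  -0.5 -77.5] flange gap est 38.0
```

```bash
python3 -m pendant '[[[0,0,0.1],[0,0,0],0],[[0,0,0.1],[0,0,0],0],[[0,0,0.1],[0,0,0],0],[[0,0,0],[0,0,0],0],[[0,0,0],[0,0,0],0]]' >/dev/null; python3 -c "
from h import *
st()"; python3 -m pendant '[[[0,0,0.1],[0,0,0],0],[[0,0,0.1],[0,0,0],0],[[0,0,0],[0,0,0],0],[[0,0,0],[0,0,0],0]]' >/dev/null; python3 -c "
from h import *
st()"
```

```text
t 8.35 toolframe F [-0.3 -0.6 -0.1] T [ 0.02 -0.33  0.  ] TCP rel top mm [ -0.8  -0.8 -66.1] flange gap est 26.6
t 8.6833 toolframe F [-1.   1.1  1.5] T [ 0.   -0.26  0.03] TCP rel top mm [ -0.8  -0.8 -58.2] flange gap est 18.7
```

```bash
python3 -m pendant '[[[0,0,0.1],[0,0,0],0],[[0,0,0.1],[0,0,0],0],[[0,0,0],[0,0,0],0],[[0,0,0],[0,0,0],0]]' >/dev/null; python3 -c "
from h import *
st()"; python3 -m pendant '[[[0,0,0.1],[0,0,0],0],[[0,0,0],[0,0,0],0],[[0,0,0],[0,0,0],0]]' >/dev/null; python3 -c "
from h import *
st()"
```

```text
t 9.0167 toolframe F [-0.8 -0.2  1.9] T [-0.01 -0.33  0.  ] TCP rel top mm [ -0.8  -0.8 -50.1] flange gap est 10.6
t 9.2667 toolframe F [-0.5 -0.4  1. ] T [ 0.09 -0.32  0.03] TCP rel top mm [ -0.6  -0.9 -46.3] flange gap est 6.8
```

```bash
for i in 1 2 ; do python3 -m pendant '[[[0,0,0.06],[0,0,0],0],[[0,0,0],[0,0,0],0],[[0,0,0],[0,0,0],0]]' >/dev/null; python3 -c "
from h import *
st()"; done
```

```text
t 9.5167 toolframe F [ 0.1 -0.5  0.9] T [ 0.07 -0.24  0.  ] TCP rel top mm [ -0.5  -0.9 -44. ] flange gap est 4.5
t 9.7667 toolframe F [-0.1  0.1  1.3] T [ 0.12 -0.17  0.01] TCP rel top mm [ -0.4  -1.  -41.6] flange gap est 2.1
```

```bash
python3 -m pendant '[[[0,0,0.03],[0,0,0],0],[[0,0,0],[0,0,0],0],[[0,0,0],[0,0,0],0]]' >/dev/null; python3 -c "
from h import *
st()"; python3 -m pendant '[[[0,0,0.03],[0,0,0],0],[[0,0,0],[0,0,0],0],[[0,0,0],[0,0,0],0]]' >/dev/null; python3 -c "
from h import *
st()"
```

```text
t 10.0167 toolframe F [ 1.4 -0.7  1.7] T [ 0.09 -0.09  0.03] TCP rel top mm [ -0.3  -1.1 -40.5] flange gap est 1.0
t 10.2667 toolframe F [ 0.1 -0.7 -5.7] T [ 0.03 -0.22 -0.03] TCP rel top mm [ -0.4  -1.1 -39.7] flange gap est 0.2
```

```bash
python3 -m pendant '[[[0,0,0.01],[0,0,0],0],[[0,0,0],[0,0,0],0],[[0,0,0],[0,0,0],0]]' >/dev/null; python3 -c "
from h import *
st()"
```

```text
t 10.5167 toolframe F [ -0.6  -0.3 -10.3] T [-0.15 -0.29  0.01] TCP rel top mm [ -0.3  -1.1 -39.6] flange gap est 0.1
```

Each 0.4 mm of command now adds about 5 N and the tool no longer advances, so the flange is seated. One more small push, held for over half a second.

```bash
python3 -m pendant '[[[0,0,0.006],[0,0,0],0],[[0,0,0],[0,0,0],0],[[0,0,0],[0,0,0],0],[[0,0,0],[0,0,0],0]]' >/dev/null; python3 -c "
from h import *
st()"; python3 -m pendant '[[[0,0,0],[0,0,0],0],[[0,0,0],[0,0,0],0],[[0,0,0],[0,0,0],0],[[0,0,0],[0,0,0],0],[[0,0,0],[0,0,0],0]]' >/dev/null; python3 -c "
from h import *
st()"
```

```text
t 10.85 toolframe F [ -1.3   0.  -11.8] T [-0.13 -0.39  0.02] TCP rel top mm [ -0.3  -1.1 -39.6] flange gap est 0.1
t 11.2667 toolframe F [ -1.4   0.3 -12.1] T [-0.15 -0.35  0.01] TCP rel top mm [ -0.3  -1.1 -39.6] flange gap est 0.1
```

```bash
python3 -m pendant '[[[0,0,-0.02],[0,0,0],0],[[0,0,0],[0,0,0],0],[[0,0,0],[0,0,0],0.4],[[0,0,0],[0,0,0],0.7],[[0,0,0],[0,0,0],1],[[0,0,0],[0,0,0],1],[[0,0,0],[0,0,0],1],[[0,0,0],[0,0,0],1],[[0,0,0],[0,0,0],1]]'
python3 -m pendant '[[[0,0,-0.2],[0,0,0],1],[[0,0,-0.4],[0,0,0],1],[[0,0,-0.6],[0,0,0],1],[[0,0,-0.6],[0,0,0],1],[[0,0,-0.6],[0,0,0],1],[[0,0,-0.6],[0,0,0],1],[[0,0,-0.4],[0,0,0],1],[[0,0,0],[0,0,0],1],[[0,0,0],[0,0,0],1],[[0,0,0],[0,0,0],1]]'
python3 - <<'E'
from h import *
a=manip.grab_frame("scene");b=manip.grab_frame("top")
c=lambda im,x,y,w,h,k:cv2.resize(im[y:y+h,x:x+w],None,fx=k,fy=k,interpolation=cv2.INTER_CUBIC)
cv2.imwrite("pics/end.png",np.hstack([c(a,262,165,66,100,6),c(b,155,140,66,100,6)]))
E
```

```text
time_s: 12.02
tool_pos: [0.5965, 0.1907, 0.2303]
tcp_rot: [2.955, -0.341, 0.805]
ft_force: [-0.9, -0.8, -0.4]
gripper_width: 0.0854
gripper_force: 0.0
time_s: 12.85
tool_pos: [0.529, 0.2063, 0.3469]
tcp_rot: [2.955, -0.34, 0.804]
ft_force: [-0.0, -0.2, -0.3]
gripper_width: 0.0856
gripper_force: 0.0
```

View pics/end.png

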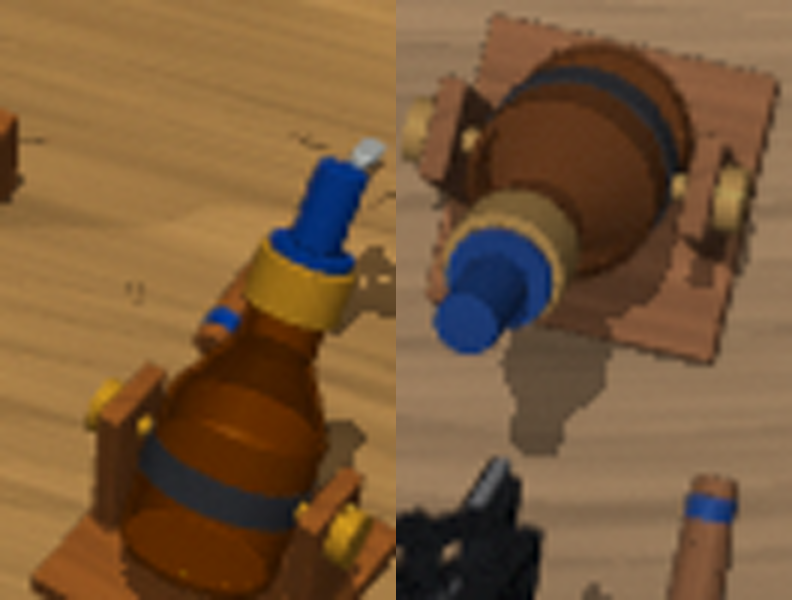

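The stopper is seated flush and straight on the collar, with the flange centred at about (500,275) in the top crop. The flask hasn't moved and the gripper is clear, so I'm handing in.

```bash
python3 -c "
from station import manip
print(manip.close_job())"
```

```text
the job is handed in; nothing more can be done
None
```

The stopper is in the flask's neck with its flange on the collar, pressed home at about 12 N for over half a second and released; the job was handed in at about 13 s of robot time, with no verdict returned.

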